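# Load the proof-test cabinet and hold its hold-to-run handle level

## Task

Stand the tall brass valve body (the fitting with the narrow stem) upright in the open drawer of the proof-test cabinet, let go of it and push the drawer fully shut with the valve still standing. Then press the spring-loaded hold-to-run handle down until its bar is level, which is short of its lower stop, and finish while still holding it level with the gripper. Leave the other things on the bench where they are.

Things in the scene. Friction and masses are not known exactly. Their poses are not given: they have to be found in the camera images.
- valve: The brass valve to be loaded, upright and loose: a waisted round body 36 mm in diameter, 40 mm high, a cone to 46 mm, then a plain round stem 16 mm in diameter from 46 to 80 mm (total height 80), about 0.24 kg. Origin: centre of its underside; z up along its axis. The only fitting with a stem; it may stand in any of the three places of the brass fittings.
- drawer (a joint): How far the cabinet's drawer is open, m: 0 fully shut, at most 0.16; it starts open 0.13 to 0.16. It slides with about 2 N of friction and stays where it is left. Shutting moves it along the +x axis of drawer_front.
- drawer_front (a point): Top edge of the drawer's front panel, middle of its outer face, 113 mm above the bench; moves with the drawer. x: level, into the cabinet (shutting direction); y along the panel; z up. Panel 196 mm wide, 107 high, 10 thick. A lip along its whole top edge (upper 8 mm) stands out 12 mm to -x. Push on lip or panel to shut.
- cabinet_front (a point): Middle of the top front edge of the fixed grey steel cabinet (240 deep, 200 wide, 130 mm high, pressure gauge at the rear of its top); axes as drawer_front. The cabinet stands on the left or on the right, the handle on the other side. Its front face lies 10 mm + the drawer's joint value to +x of drawer_front: the valve goes down from above between the panel's inner face and this front face.
- drawer_in (a point): Centre of the drawer's flat inner floor, 18 mm above the bench, 105 mm to +x of the panel's outer face; same axes; moves with the drawer. The floor is 189 (x) by 168 (y) mm inside; side and rear walls rise 34 mm above it. Its rear part lies under the cabinet's roof, whose underside is 104 mm above the floor.
- handle (a joint): Angle of the hold-to-run handle, rad: 0 at rest, where its bar rises 0.52 rad (30 degrees) from pivot to free end; 0.52 = bar level; 0.90 = lower stop. It springs back to 0 when let go. Moment about 0.4 N m at 0, 1.0 at level, 1.5 at the stop (about 9 N straight down at 0.11 m from the pivot when level).
- handle_pivot (a point): Pivot of the handle, on its axis between two steel cheeks on the fixed grey pedestal (80 by 80 mm on a 120 by 110 mm foot; cheeks rise to 150 mm), 130 mm above the bench. Axes: the handle points along this frame's -x; y is the pivot axis; z up.
- handle_grip (a point): Point on the centre line of the handle's black rubber grip, 115 mm from the pivot; moves with the handle. The grip is a round bar 28 mm in diameter running from 70 to 160 mm from the pivot; a 16 mm steel rod joins it to the pivot. When level this point is at the pivot's height, its upper side 14 mm higher. At rest it is 57 mm above the pivot.
- bush: Bystander: stemless brass flanged bush, flange 48 mm, barrel 34 mm in diameter, 42 mm high. Origin: centre of the underside.
- cap: Bystander: stemless domed brass cap, 36 mm in diameter, 46 mm high. Origin: centre of the underside.
- collar: Bystander: aluminium collar, 52 mm in diameter, 20 mm high, 30 mm bore. Origin: centre of the underside.
- block: Bystander: wooden block 90 by 50 by 30 mm. Origin: centre of the underside.
- driver: Bystander: screwdriver lying flat near the front left. Origin: its underside, about its middle.
There are look-alikes about, which are no part of the job. Leave any orange or purple look-alike of the valve alone.

How it is judged (in metres and radians):
On the way, in this order (a step that is already met when the one before it is completed fails the run):
1. the valve body stands upright on the floor of the open drawer, let go (x of valve in the frame of drawer_in between -0.09 and 0.09 m and y of valve in the frame of drawer_in between -0.082 and 0.082 m and z of valve in the frame of drawer_in between -0.005 and 0.008 m and angle between valve's own z axis and vertical below 0.15 rad and contact force between each of the arm, the fingers and valve below 0.1 N and value of joint drawer above 0.05 m), for 0.2 s.
2. the drawer is fully shut with the valve standing in it (x of valve in the frame of drawer_in between -0.09 and 0.09 m and y of valve in the frame of drawer_in between -0.082 and 0.082 m and z of valve in the frame of drawer_in between -0.005 and 0.008 m and angle between valve's own z axis and vertical below 0.15 rad and value of joint drawer below 0.008 m), for 0.2 s.
3. the handle is held level by the robot (value of joint handle between 0.4 and 0.64 rad and contact force between any of the fingers, the arm and handle above 2 N and value of joint drawer below 0.008 m), for 0.5 s.
At the end, for the whole second after the job is handed in: The robot is holding the handle level (joint 0.40 to 0.64 rad, level being 0.52) with more than 2 N on it; the drawer is shut to within 8 mm; the valve body stands upright (within 0.15 rad) on the drawer's floor, untouched (all of step 3 and x of valve in the frame of drawer_in between -0.09 and 0.09 m and y of valve in the frame of drawer_in between -0.082 and 0.082 m and z of valve in the frame of drawer_in between -0.005 and 0.008 m and angle between valve's own z axis and vertical below 0.15 rad and contact force between each of the arm, the fingers and valve below 0.1 N); the arm keeps its last pose, push and grip.
It fails at once if another thing on the bench is moved by more than 30 mm (distance of any of bush, cap, collar, block, driver from where it was at the start of the episode above 0.03 m).
It also fails if it takes over 69 s, if anything falls off the work surface, if the arm or the gripper's body presses on something with over 40 N, if the wrist force passes 120 N, or if a joint passes its speed limit or range.

## Robot

A 6-joint arm with a two-finger parallel gripper is mounted at the origin on the work surface. World frame = base frame: x ahead of the robot, y to its left, z up, the work surface at z = 0. Lengths are in mm, angles in rad, forces in N, time in s.
With the tool pointing down it reaches from about 350 to 1000 mm from the base axis. Payload 7.1 kg.
Tool frame: the origin (TCP) lies on the centre line of the jaws, within the pads' length; the fingertips stand 11 mm ahead of it and the grasp point (between the pads) lies 8 mm behind it; z points along the fingers, y is the line along which they close (so a half turn about z gives the same grasp; the last joint's range is limited). The gripper opens to 85 mm and grips with 20 to 120 N. Pads are 22 mm wide; open, the fingers measure 114 mm over their backs; the gripper's body (76 mm by 85 mm) begins 54 mm behind the grasp point. The pads swing forward as they close: fully open they stand 13 mm farther back than shut.
Start: joints at [-1.263, 0.423, 1.63, -0, 1.089, -0.019], TCP at [200.651, -591.898, 207.219] pointing down, gripper open.
Joint ranges: [-3, 3], [-0.9, 2.11], [0.09, 2.58], [-1.31, 4.45], [0.11, 2.69], [-2.54, 2.54]. Speed limits (rad/s): [2.39, 2.39, 3.01, 3.14, 3.14, 3.14].

## Interface

Orientations are given as a unit quaternion [x, y, z, w].
In Python, from rig import * gives the robot as it stands.
- The arm moves only by the tool drive_tool, never from a script. Its arguments are lists of equal length, an entry for each row: "hand": the gripper's target within -1 to 1 (shut at 1, half-way at 0, fully open at -1); "slide": the shift along the world's x, y, z in m, a list of three; "spin": the turn about the world's z in degrees. In form: {"hand": [hand, ...], "slide": [[dx, dy, dz], ...], "spin": [spin, ...]}. A call has 1 to 5 rows; each row shifts and turns the commanded pose from where the row before left it; what a row does not reach is not made up. A row lasts 1/8 s, in which the tool goes at most 62.5 mm and 10.7 degrees, less where a joint would pass 70% of its speed; a pose out of reach is approached as far as the arm can. A call is refused whole if a number of a shift passes 0.0625 or a number of a turn 10.7, either way. A call with a gripper value outside its range is refused whole. The fingers move at their own pace and stop on an object; "newtons" is the grip in N (left out, the last holds). Time passes only in rows, so rows that do not move let the fingers close. It gives the time, the measured TCP pose, the force, the opening and the grip force at its end, in the units of the state.
- observe(): the state, without advancing time (a new reading comes with each control period).
- camera(name): name is "side" or "top" or "wrist"; returns a dict with "color" (480x640x3 uint8, red, green, blue), "mtx" (3x3 intrinsics, pixels), "world_from_camera" (4x4, takes a point from camera to world coordinates); the wrist camera has in their place "T_tool_cam" (4x4, takes a point from camera to tool coordinates, whose origin is the TCP and whose axes are the flange's). Camera axes: x right, y down, z forward; pixel columns grow to the right and rows downward; lengths in mm; the calibration is good to about 2 mm. A picture is of the moment at which its call begins: read the wrist's pose just before it. There is no depth.
- close_job(): hands the job in; it is judged then, once.
The state is a dict: "time": time; "joint_positions": joint angles; "qd": joint speeds; "joint_torque": joint torques, N m; "ee_pos": TCP position; "tool_rot": TCP orientation; "wrist_force": force on the tool from outside, world axes, zero at the start; "torque": the same for the moment, N m; "gripper_width": finger opening in mm; "grip_force": force on a finger pad.
Only numpy, scipy, OpenCV 4.12 (cv2) and the standard library are available. Lean on these libraries where they do the work, as an engineer would, in place of code of your own. Each camera call takes 0.05 s, during which the arm holds its last target. There are 200 camera calls.

## Working session

There is one attempt and no reset: what is moved stays moved. The work goes in short steps, Python scripts to look and compute and a tool call to move; the robot and the scene stay as the last step left them, time stands still between calls to the robot, and variables do not carry over. Pictures are saved under pics/ and viewed, at most 10 in all, crops included, and the job is handed in when it is done.

Besides the shell and the picture viewer there is one more tool, called as a command line: name --pt "numbers of a row" for each row, then --argument value for the rest. drive_tool: Moves the arm, as the interface text tells. Its arguments: {"type":"object","properties":{"hand":{"type":"array","items":{"type":"number"}},"slide":{"type":"array","items":{"type":"array","items":{"type":"number"}}},"spin":{"type":"array","items":{"type":"number"}},"newtons":{"type":"number"}},"required":["hand","slide","spin"]}

```bash
ls; mkdir -p pics
cat > h.py <<'E'
from rig import *
import numpy as np, cv2
def ray(c,px,W=None):
    W=c["world_from_camera"] if W is None else W
    K=np.array(c["mtx"]);W=np.array(W)
    d=W[:3,:3]@np.linalg.solve(K,[px[0],px[1],1.]);return W[:3,3],d
def onz(c,px,z,W=None):
    o,d=ray(c,px,W);return (o+d*(z-o[2])/d[2]).round(1)
def proj(c,p):
    W=np.linalg.inv(np.array(c["world_from_camera"]));q=np.array(c["mtx"])@(W[:3,:3]@np.array(p)+W[:3,3]);return (q[:2]/q[2]).round(1)
E
python3 - <<'E'
from h import *
import pickle
C={}
for n in("top","side"):
    C[n]=camera(n);cv2.imwrite(f"pics/{n}0.png",C[n]["color"][:,:,::-1]);print(n,np.array(C[n]["world_from_camera"]).round(2).tolist())
pickle.dump(C,open("c.pkl","wb"))
print(observe())
E
```

```text
pics
top [[0.02, -0.99, 0.15, 368.52], [-1.0, -0.03, -0.02, 21.24], [0.02, -0.15, -0.99, 1092.18], [0.0, 0.0, 0.0, 1.0]]
side [[-0.89, -0.34, 0.31, 246.78], [-0.46, 0.65, -0.61, 537.65], [0.01, -0.68, -0.73, 791.42], [0.0, 0.0, 0.0, 1.0]]
{'time': 0.1, 'joint_positions': array([-1.26300892e+00,  4.23746038e-01,  1.63063083e+00, -1.62064345e-05,
        1.08860193e+00, -1.90066294e-02]), 'qd': array([-0.00049443, -0.00077524, -0.00115108, -0.00036563, -0.00093665,
       -0.00138519]), 'joint_torque': array([-3.17507420e-04, -5.58425975e+01, -2.82444352e+01, -7.08140874e-05,
        2.97928920e-03, -1.80591081e-05]), 'ee_pos': array([ 200.48341775, -591.40503453,  206.52814847]), 'tool_rot': array([ 9.86679532e-01,  1.62674585e-01, -1.06827621e-04, -6.84827492e-04]), 'wrist_force': array([-0.46154107, -1.07917472, -0.27401332]), 'torque': array([ 0.0236376 , -0.01786268, -0.01344292]), 'grip_force': 0.0, 'gripper_width': 85.23419277074164}
```

View pics/top0.png

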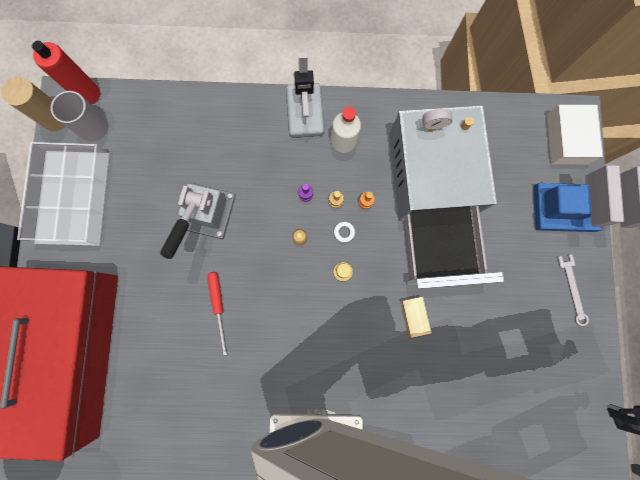

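View pics/side0.png

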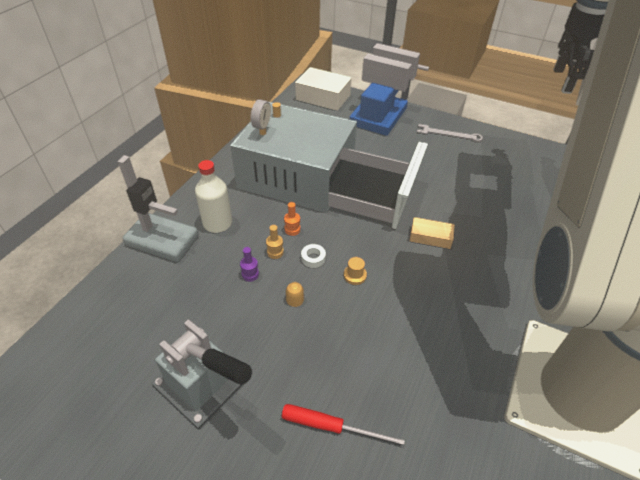

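The top view shows three valve-shaped things: purple at (306,192), brass at (337,199) and orange at (367,200). The stemless brass pieces are the cap (300,237) and bush (343,271). In the side view the brass valve with a stem is at (275,243). I choose the brass one between purple and orange. The cabinet is on the right with its drawer open, and the handle is on the left at about (180,230).

Run:
```python
from h import *
import pickle
C=pickle.load(open("c.pkl","rb"));T,S=C["top"],C["side"]
a=cv2.resize(T["color"][175:290,270:390,::-1],None,fx=3.3,fy=3.3,interpolation=2)
b=cv2.resize(S["color"][190:320,225:385,::-1],None,fx=2.4,fy=2.4,interpolation=2)
h=max(a.shape[0],b.shape[0]);f=lambda i:cv2.copyMakeBorder(i,0,h-i.shape[0],0,0,0)
cv2.imwrite("pics/crop.png",np.hstack([f(a),f(b)]))
def tri(p,q):
    o,d=ray(T,p);u,e=ray(S,q);t=np.linalg.lstsq(np.c_[d,-e],u-o,rcond=None)[0]
    x,y=o+d*t[0],u+e*t[1];return ((x+y)/2).round(1),np.linalg.norm(x-y).round(1)
# saturated blobs in both
for n,c in C.items():
    hsv=cv2.cvtColor(c["color"],cv2.COLOR_RGB2HSV)
    for nm,lo,hi in(("brass",(14,110,60),(28,255,255)),("orange",(5,150,60),(13,255,255)),("purple",(125,80,40),(155,255,255)),("wood",(14,60,150),(28,130,255))):
        k,l,s,ce=cv2.connectedComponentsWithStats(cv2.inRange(hsv,lo,hi))
        for i in range(1,k):
            x,y,w,hh,ar=s[i]
            if 40<ar<3000 and ((n=="top" and 280<x<440 and 170<y<350) or (n=="side" and 220<x<460 and 180<y<320)): print(n,nm,s[i],ce[i].round(1),onz(c,ce[i],40))
print("valve top",tri((337,195),(274,230)))
for nm,p,q in(("cabFL",(410,210),(325,200)),("cabFR",(494,206),(356,124)),("lipL",(417,286),(400,222)),("lipR",(503,281),(425,147))):
    print(nm,tri(p,q),onz(T,p,130),onz(T,p,113),onz(S,q,130),onz(S,q,113))
print("grip ends",tri((168,251),(243,371)),tri((186,225),(208,357)))
```

```text
top brass [329 192  14  16 148] [335.3 200.3] [623.  -34.5  40. ]
top brass [360 192  14  14 120] [367.2 198.5] [ 630.  -113.5   40. ]
top brass [293 230  14  15 141] [299.3 237. ] [528.5  51.6  40. ]
top brass [334 263  17  18  87] [339.8 273.1] [443.  -48.8  40. ]
top orange [359 200  13   9  41] [363.6 205.1] [ 612.9 -104.8   40. ]
top purple [298 184  15  18 204] [305.3 192.3] [641.   40.4  40. ]
top wood [329 191  15  17 172] [336.  198.5] [627.6 -36.   40. ]
top wood [293 230  13  13 134] [299.1 235.9] [531.1  52.3  40. ]
top wood [333 262  20  19 297] [342.6 271.1] [447.9 -55.6  40. ]
top wood [403 300  29  38 201] [412.8 323.3] [ 328.1 -225.2   40. ]
side brass [266 225  17  33 394] [274.2 243.2] [626.3 -26.4  40. ]
side brass [422 224  32  24 130] [442.  237.5] [ 317.7 -205.9   40. ]
side brass [344 257  23  27 473] [355.2 270.8] [445.2 -37.2  40. ]
side brass [286 282  17  24 343] [294.3 293.8] [525.8  68.4  40. ]
side orange [284 202  16  33 315] [291.8 221. ] [ 625.4 -100.9   40. ]
side purple [240 247  19  34 424] [248.7 265.6] [641.2  49.6  40. ]
side wood [411 217  43  24 738] [432.3 228.5] [ 344.2 -221.8   40. ]
valve top (array([629.9, -36.5,  68.9]), np.float64(1.6))
cabFL (array([ 609.3, -229. ,    5. ]), np.float64(5.1)) [ 583.8 -199.6  130. ] [ 587.6 -203.5  113. ] [ 549.5 -107.5  130. ] [ 557.3 -124.1  113. ]
cabFR (array([ 604.4, -395.8,  120.1]), np.float64(6.2)) [ 599.  -392.4  130. ] [ 603.1 -399.7  113. ] [ 602.2 -381.6  130. ] [ 611.3 -405.2  113. ]
lipL (array([ 420. , -244.6,    3.5]), np.float64(2.9)) [ 412.8 -214.1  130. ] [ 413.6 -218.2  113. ] [ 393.4 -118.8  130. ] [ 397.1 -135.7  113. ]
lipR (array([ 433.7, -422. ,   93.5]), np.float64(5.3)) [ 428.8 -406.4  130. ] [ 429.9 -413.9  113. ] [ 426.3 -371.1  130. ] [ 431.  -394.5  113. ]
grip ends (array([465.8, 312.1, 204.6]), np.float64(2.5)) (array([534.7, 296.6, 156.2]), np.float64(10.2))
```

View pics/crop.png

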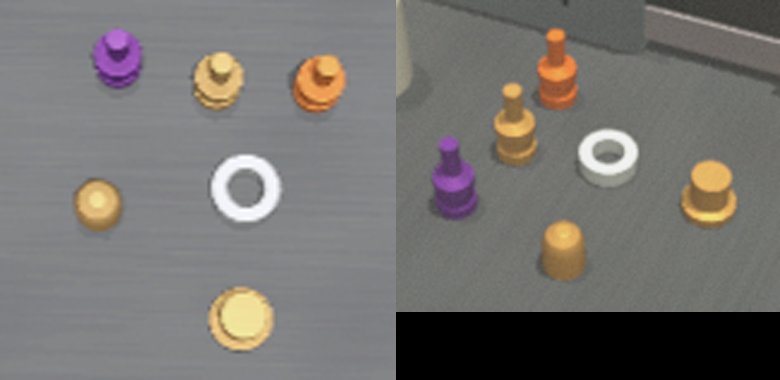

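The crop confirms it. Brass with a stem is in the middle, and purple, orange, cap and bush are all distinct. The valve is at about (627,-35). The lip is 196 mm long as it should be, with yaw about 0.08, and the drawer is open about 0.148. I'm moving above the valve now.

drive_tool --hand '[-1,-1,-0.3,-0.3,-0.3]' --pt "0.03 0.04 0.01" --pt "0.03 0.04 0.01" --pt "0.03 0.04 0.01" --pt "0.03 0.04 0" --pt "0.03 0.04 0" --spin '[0,0,-7,-7,0]' --newtons 40

```text
time: 0.72
ee_pos: [351.3, -390.5, 237.2]
tool_rot: [0.999, 0.04, 0.0, -0.0]
wrist_force: [0.3, -0.5, 0.3]
gripper_width: 55.5
grip_force: 0.0
```

drive_tool --hand '[-0.3,-0.3,-0.3,-0.3,-0.3]' --pt "0.03 0.04 0" --pt "0.03 0.04 0" --pt "0.03 0.04 0" --pt "0.03 0.04 0" --pt "0.03 0.04 0" --spin '[0,0,0,0,0]'

```text
time: 1.35
ee_pos: [501.3, -190.4, 237.0]
tool_rot: [0.999, 0.041, -0.0, -0.0]
wrist_force: [0.6, -1.3, 0.1]
gripper_width: 55.5
grip_force: 0.0
```

drive_tool --hand '[-0.3,-0.3,-0.3,-0.3]' --pt "0.03 0.04 0" --pt "0.03 0.04 0" --pt "0.03 0.04 0" --pt "0 0 0" --spin '[0,0,0,0]'

```text
time: 1.85
ee_pos: [592.0, -69.3, 236.7]
tool_rot: [0.999, 0.043, -0.0, -0.0]
wrist_force: [-0.8, 1.5, 0.3]
gripper_width: 55.6
grip_force: 0.0
```

```bash
cat >> h.py <<'E'
from scipy.spatial.transform import Rotation as R
def wrist():
    s=observe();c=camera("wrist");M=np.eye(4);M[:3,:3]=R.from_quat(s["tool_rot"]).as_matrix();M[:3,3]=s["ee_pos"]
    c["world_from_camera"]=M@np.array(c["T_tool_cam"]);return s,c
E
python3 - <<'E'
from h import *
s,c=wrist();print(s["ee_pos"],s["gripper_width"],R.from_quat(s["tool_rot"]).as_matrix().round(3).tolist(),c["world_from_camera"].round(2).tolist())
cv2.imwrite("pics/w1.png",c["color"][:,:,::-1])
import pickle;pickle.dump(c,open("w1.pkl","wb"))
E
```

```text
[591.97350574 -69.34181216 236.71641765] 55.55255271086534 [[0.996, 0.086, -0.0], [0.086, -0.996, 0.0], [0.0, -0.0, -1.0]] [[0.09, -0.96, -0.27, 660.21], [-1.0, -0.08, -0.02, -64.44], [-0.0, 0.27, -0.96, 401.76], [0.0, 0.0, 0.0, 1.0]]
```

View pics/w1.png

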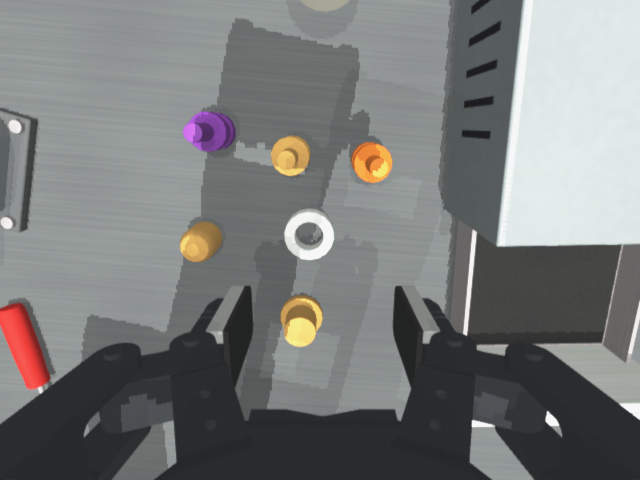

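The wrist view shows the valve stem top at (287,159) between purple (195,132) and orange (378,166). The cabinet's front-left corner is at (498,244) and its inside wall is visible.

Run:
```python
from h import *
import pickle;c=pickle.load(open("w1.pkl","rb"))
print("stem",onz(c,(287,159),80),"base ctr body z20",onz(c,(291,157),40),"purple",onz(c,(195,132),80),"orange",onz(c,(378,166),80))
print("cabFL",onz(c,(498,244),130),onz(c,(640,244),130))
```

```text
stem [631.  -37.5  80. ] base ctr body z20 [629.5 -37.7  40. ] purple [646.   37.6  80. ] orange [ 631.8 -112.5   80. ]
cabFL [ 587.4 -200.   130. ] [ 596.4 -303.9  130. ]
```

drive_tool --hand '[-0.3,-0.3,-0.3,-0.3,-0.3]' --pt "0.038 0.032 0" --pt "0 0 -0.05" --pt "0 0 -0.05" --pt "0 0 -0.03" --pt "0 0 0" --spin '[0,0,0,0,0]'

```text
time: 2.52
ee_pos: [625.8, -41.0, 104.7]
tool_rot: [0.999, 0.041, -0.003, -0.0]
wrist_force: [0.3, 0.6, 1.2]
gripper_width: 55.3
grip_force: 0.0
```

Run:
```python
from h import *
s,c=wrist();print(s["ee_pos"],s["gripper_width"])
cv2.imwrite("pics/w2.png",c["color"][:,:,::-1])
import pickle;pickle.dump(c,open("w2.pkl","wb"))
print([proj(c,(630,-37.5,z)).tolist() for z in(80,46)])
```

```text
[625.76522126 -40.97225434 104.67290226] 55.26363263607363
[[314.9, 253.3], [316.0, 234.9]]
```

View pics/w2.png

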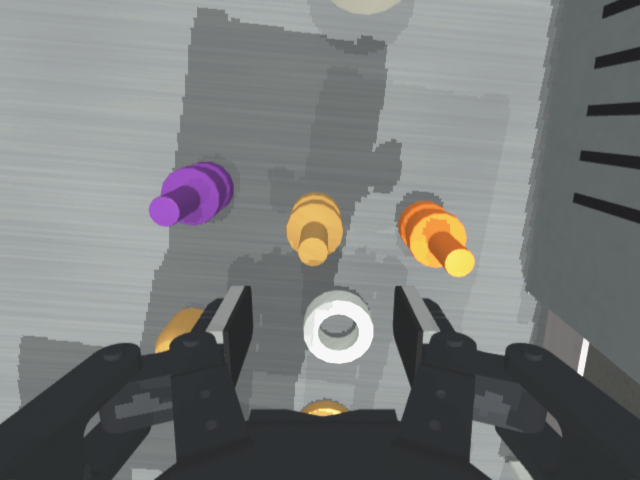

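The stem top is at (313,251) against a prediction of (315,253), so the position holds. I'll correct by 4 mm, go down and grip.

drive_tool --hand '[-0.3,-0.3,-0.3,1,1]' --pt "0.0045 0.003 0" --pt "0 0 -0.03" --pt "0 0 -0.019" --pt "0 0 0" --pt "0 0 0" --spin '[0,0,0,0,0]'

```text
time: 3.2
ee_pos: [633.9, -36.9, 59.1]
tool_rot: [0.999, 0.041, 0.001, 0.0]
wrist_force: [-0.1, -0.6, 0.7]
gripper_width: 19.6
grip_force: 0.0
```

drive_tool --hand '[1,1,1]' --pt "0 0 0" --pt "0 0 0" --pt "0 0 0.01" --spin '[0,0,0]'

```text
time: 3.58
ee_pos: [632.6, -36.9, 68.2]
tool_rot: [0.999, 0.041, -0.001, -0.0]
wrist_force: [-0.3, 0.2, -0.9]
gripper_width: 0.3
grip_force: 0.0
```

It closed to 0.3 mm, so the grasp missed. I'll look.

Run:
```python
from h import *
s,c=wrist();print(s["ee_pos"],s["gripper_width"],R.from_quat(s["tool_rot"]).as_matrix().round(3).tolist())
t=camera("side");
import pickle;pickle.dump((c,t),open("w3.pkl","wb"))
b=cv2.resize(t["color"][140:320,200:400,::-1],(400,360),interpolation=2)
a=cv2.resize(c["color"][:,:,::-1],(400,300),interpolation=3)
cv2.imwrite("pics/w3.png",np.hstack([cv2.copyMakeBorder(a,0,60,0,0,0),b]))
```

```text
[632.64019874 -36.86100438  68.21509021] 0.2900336637066359 [[0.997, 0.082, -0.001], [0.082, -0.997, 0.0], [-0.001, -0.0, -1.0]]
```

View pics/w3.png

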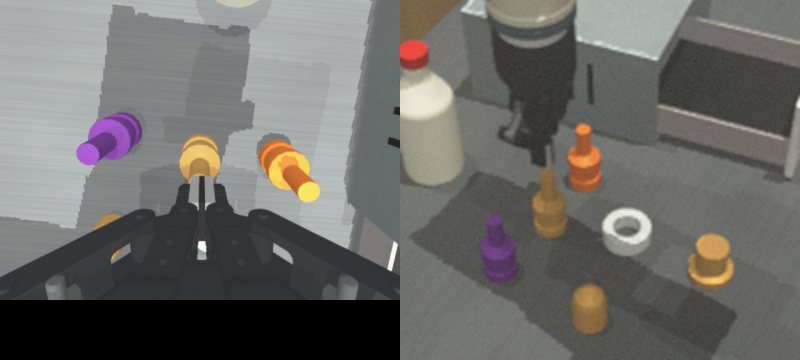

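Run:
```python
from h import *
import pickle;c,t=pickle.load(open("w3.pkl","rb"));S0=pickle.load(open("c.pkl","rb"))["side"]
e=np.array([632.6,-36.9,68.2])
for nm,z in(("tip",-11),("tcp",0),("grasp",8)): print(nm,proj(c,e+[0,0,z]),proj(t,e+[0,0,z]))
print("stem top/base/body", [ (proj(c,(630,-37.5,z)).tolist(),proj(t,(630,-37.5,z)).tolist()) for z in(80,46,0)])
for nm,im in(("s0",S0),("now",t),("w",c)):
    h=cv2.cvtColor(im["color"],cv2.COLOR_RGB2HSV);m=cv2.inRange(h,(14,80,50),(28,255,255))
    k,l,s,ce=cv2.connectedComponentsWithStats(m);print(nm,[(s[i].tolist(),ce[i].round(1).tolist()) for i in range(1,k) if s[i][4]>200 and s[i][4]<9000 and 200<s[i][0]<340 and 150<s[i][1]<300])
# brass column extents in side views by row
    if nm!="w":
        for y in range(222,258,4): x=np.where(m[y,255:300])[0]+255;print(y,(x.min(),x.max()) if len(x) else None,end=' ')
        print()
```

```text
tip [320.8 271.3] [273.7 233.4]
tcp [320.7 280.1] [273.4 229.8]
grasp [320.6 287.1] [273.2 227.1]
stem top/base/body [([321.5, 296.4], [274.3, 226.1]), ([321.7, 268.2], [275.2, 237.3]), ([321.9, 242.1], [276.3, 251.6])]
s0 [([266, 225, 18, 34, 435], [274.2, 243.3]), ([286, 282, 18, 25, 382], [294.4, 294.1])]
222 (np.int64(290), np.int64(295)) 226 (np.int64(270), np.int64(276)) 230 (np.int64(270), np.int64(276)) 234 (np.int64(270), np.int64(277)) 238 (np.int64(267), np.int64(282)) 242 (np.int64(266), np.int64(282)) 246 (np.int64(267), np.int64(281)) 250 (np.int64(267), np.int64(283)) 254 (np.int64(268), np.int64(282)) 
now [([266, 225, 18, 34, 433], [274.2, 243.8]), ([286, 282, 18, 25, 391], [294.5, 294.2])]
222 (np.int64(289), np.int64(294)) 226 (np.int64(270), np.int64(276)) 230 (np.int64(270), np.int64(276)) 234 (np.int64(270), np.int64(277)) 238 (np.int64(266), np.int64(281)) 242 (np.int64(266), np.int64(282)) 246 (np.int64(267), np.int64(281)) 250 (np.int64(267), np.int64(283)) 254 (np.int64(268), np.int64(282)) 
w [([287, 215, 66, 79, 3760], [319.3, 251.7])]
```

Run:
```python
from h import *
import pickle;c,t=pickle.load(open("w3.pkl","rb"))
a=cv2.resize(c["color"][200:350,240:400,::-1],(400,375),interpolation=2)
b=cv2.resize(t["color"][190:265,235:315,::-1],(400,375),interpolation=2)
cv2.imwrite("pics/w4.png",np.hstack([a,b]))
```

```text
(no output)
```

View pics/w4.png

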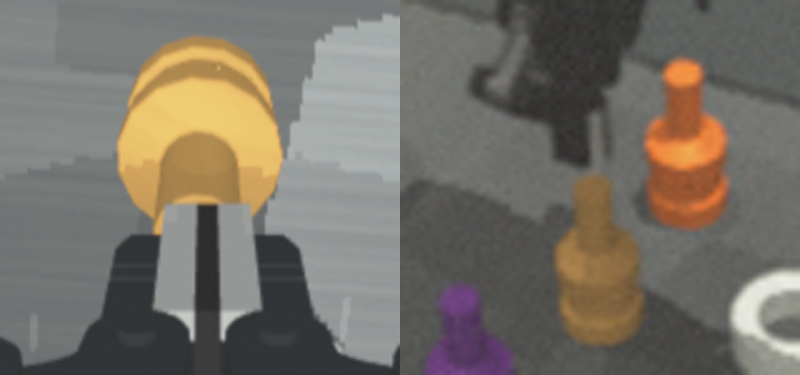

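Run:
```python
from h import *
import pickle;c,t=pickle.load(open("w3.pkl","rb"))
o,d=ray(c,(322.8,282));u,e=ray(t,(271.5,223.5))
k=np.linalg.lstsq(np.c_[d,-e],u-o,rcond=None)[0];print(o+d*k[0],u+e*k[1])
print(onz(c,(322.8,282),57),onz(t,(271.5,223.5),57),onz(t,(271.5,223.5),80),onz(c,(322.8,282),80))
# stem base in wrist (front bottom of stem/cone), widest body centre
print("body z40 centre",onz(c,(320,262),40), "purple/orange stems")
```

```text
[637.91685928 -37.41203529  82.90878956] [637.07893447 -38.45765893  83.29762574]
[627.  -38.3  57. ] [651.6 -59.9  57. ] [638.9 -41.1  80. ] [636.7 -37.5  80. ]
body z40 centre [631.1 -36.5  40. ] purple/orange stems
```

Run:
```python
from h import *
import pickle;c,t=pickle.load(open("w3.pkl","rb"));w2=pickle.load(open("w2.pkl","rb"));C=pickle.load(open("c.pkl","rb"))
print(np.array(c["mtx"]).round(1).tolist(),"cam z",c["world_from_camera"][2,3], "T",np.array(c["T_tool_cam"]).round(3).tolist())
for z in(10,37): print("pred width of 36mm at z",z,proj(c,(630,-55.5,z))-proj(c,(630,-19.5,z)),"observed 66")
for n,im,p,o in(("w2",w2,(165,210),(459,262)),("top",C["top"],(306,188),(369,196))): 
    for z in (80,): print(n,onz(im,p,z),onz(im,o,z))
print("w3 purple/orange",onz(c,(140,245),80),onz(c,(494,305),80))
print(observe()["joint_positions"].round(4).tolist())
```

```text
[[386.7, 0.0, 322.5], [0.0, 386.7, 234.2], [0.0, 0.0, 1.0]] cam z 233.17621802024559 T [[-0.0, -0.962, -0.272, 68.413], [1.0, -0.0, -0.0, 0.919], [0.0, -0.272, 0.962, -165.042], [0.0, 0.0, 0.0, 1.0]]
pred width of 36mm at z 10 [59.2  4.7] observed 66
pred width of 36mm at z 37 [66.7  5.2] observed 66
w2 [646.7  39.   80. ] [ 631.3 -112.6   80. ]
top [641.2  38.4  80. ] [ 626.3 -112.7   80. ]
w3 purple/orange [646.9  39.5  80. ] [ 632.1 -112.5   80. ]
[-0.077, 0.6095, 1.6851, 0.0, 0.8445, 1.4113]
```

The lowest visible finger points triangulate to about z 83 while the TCP reads 68, so the tips passed above the stem. The valve has not moved. I'll reopen and go deeper, which is safe at 55 mm opening, then close again.

drive_tool --hand '[-0.3,-0.3,-0.3,-0.3,-0.3]' --pt "0 0 0" --pt "0 0 0" --pt "-0.003 -0.001 0" --pt "0 0 -0.015" --pt "0 0 -0.015" --spin '[0,0,0,0,0]'

```text
time: 4.3
ee_pos: [629.8, -37.9, 36.9]
tool_rot: [0.999, 0.041, -0.0, -0.0]
wrist_force: [0.4, 0.0, -0.4]
gripper_width: 55.3
grip_force: 0.0
```

drive_tool --hand '[0.5,1,1,1]' --pt "0 0 0" --pt "0 0 0" --pt "0 0 0" --pt "0 0 0" --spin '[0,0,0,0]'

```text
time: 4.8
ee_pos: [630.2, -37.9, 38.4]
tool_rot: [0.999, 0.041, 0.0, 0.0]
wrist_force: [-0.5, 0.5, -2.7]
gripper_width: 14.7
grip_force: 40.8
```

Gripped at 14.7 mm with 41 N on the stem. Lifting, with a check.

drive_tool --hand '[1,1,1,1,1]' --pt "0 0 0.02" --pt "0 0 0.035" --pt "0 0 0.045" --pt "0 0 0.045" --pt "0 0 0.02" --spin '[0,0,0,0,0]'

```text
time: 5.42
ee_pos: [631.7, -38.0, 208.2]
tool_rot: [0.999, 0.041, 0.003, 0.0]
wrist_force: [0.9, -0.8, -2.0]
gripper_width: 14.2
grip_force: 40.8
```

Run:
```python
from h import *
s=observe();t=camera("side");s,c=wrist();print(s["ee_pos"],s["gripper_width"],s["grip_force"],s["wrist_force"])
import pickle;pickle.dump((s,c,t),open("w5.pkl","wb"))
a=cv2.resize(c["color"][:,:,::-1],(400,300));b=cv2.resize(t["color"][90:270,160:400,::-1],(400,300),interpolation=2)
cv2.imwrite("pics/w5.png",np.hstack([a,b]))
```

```text
[632.55600919 -38.10033927 209.92001703] 14.425983017574758 40.84022932802327 [ 0.60264613 -0.72638825  0.42002244]
```

View pics/w5.png

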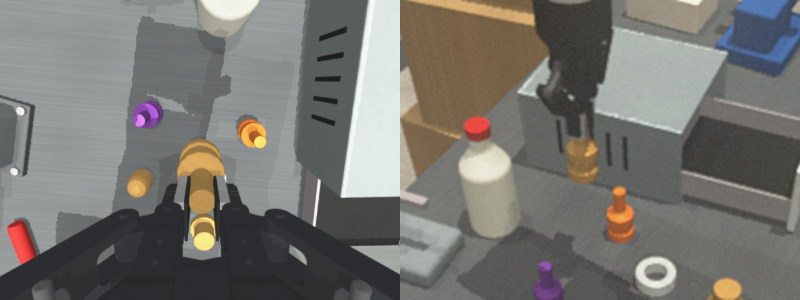

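Lifted straight and held upright, with the neighbours undisturbed. The drawer's opening centre is at about (520,-306), so I'm going there.

drive_tool --hand '[1,1,1,1,1]' --pt "-0.019 -0.045 0" --pt "-0.019 -0.045 0" --pt "-0.019 -0.045 0" --pt "-0.019 -0.045 0" --pt "-0.019 -0.045 0" --spin '[0,0,0,0,0]'

```text
time: 6.15
ee_pos: [533.8, -263.9, 202.6]
tool_rot: [0.999, 0.041, -0.0, -0.0]
wrist_force: [0.4, -0.0, -1.4]
gripper_width: 14.4
grip_force: 40.8
```

drive_tool --hand '[1,1,1]' --pt "-0.018 -0.043 0" --pt "0 0 0" --pt "0 0 0" --spin '[0,0,0]'

```text
time: 6.52
ee_pos: [516.7, -305.4, 202.7]
tool_rot: [0.999, 0.041, -0.0, -0.001]
wrist_force: [-0.3, 0.1, -2.1]
gripper_width: 14.6
grip_force: 40.8
```

Run:
```python
from h import *
t=camera("top");s,c=wrist();print(s["ee_pos"],s["gripper_width"],s["grip_force"])
import pickle;pickle.dump((s,c,t),open("w6.pkl","wb"))
a=c["color"][:,:,::-1]
cv2.imwrite("pics/w6.png",a)
```

```text
[ 517.01725249 -305.01906674  202.76467699] 14.579165374827529 40.810019719647244
```

View pics/w6.png

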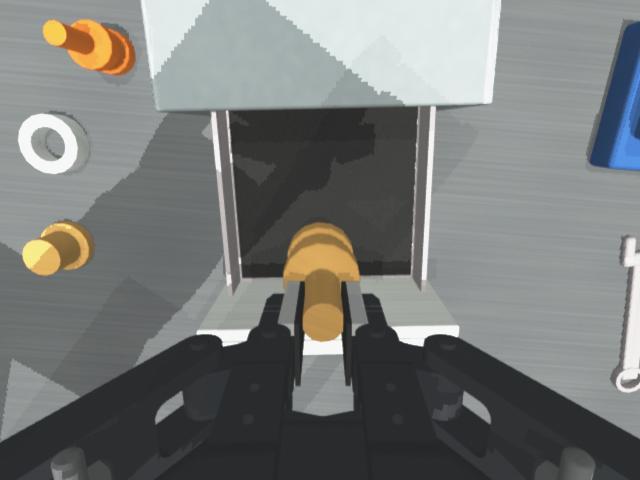

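In the wrist view the valve hangs over the drawer, its body at (322,255). The cabinet front edge is at row 106, the panel's inner top edge at row 328 and the lip's outer edge at about row 352.

Run:
```python
from h import *
import pickle;s,c,t=pickle.load(open("w6.pkl","rb"))
print("cab edge L,M,R",onz(c,(158,110),130),onz(c,(322,106),130),onz(c,(493,102),130))
print("panel inner top",onz(c,(265,330),113),onz(c,(400,327),113),"L/R ends",onz(c,(198,333),113),onz(c,(459,326),113),"lip outer",onz(c,(390,350),113))
print("floor sides",onz(c,(243,276),18),onz(c,(412,275),18))
```

```text
cab edge L,M,R [ 585.7 -203.4  130. ] [ 595.9 -299.   130. ] [ 606.3 -398.   130. ]
panel inner top [ 437.  -269.9  113. ] [ 447.7 -368.6  113. ] L/R ends [ 430.4 -220.7  113. ] [ 452.1 -411.6  113. ] lip outer [ 428.  -363.8  113. ]
floor sides [ 438.4 -234.8   18. ] [ 453.  -397.9   18. ]
```

The opening spans x 442 to 596 and is about 152 mm, as the joint range requires. The valve is centred in it, about 20 mm forward of drawer_in. Lowering.

drive_tool --hand '[1,1,1,1,1]' --pt "0 0 -0.04" --pt "0 0 -0.04" --pt "0 0 -0.04" --pt "0 0 -0.015" --pt "0 0 0" --spin '[0,0,0,0,0]'

```text
time: 7.25
ee_pos: [517.1, -305.0, 67.7]
tool_rot: [0.999, 0.042, -0.001, -0.0]
wrist_force: [1.0, -0.4, -2.1]
gripper_width: 14.2
grip_force: 40.8
```

drive_tool --hand '[1,1,1,1,1]' --pt "0 0 -0.004" --pt "0 0 -0.003" --pt "0 0 -0.002" --pt "0 0 0" --pt "0 0 0" --spin '[0,0,0,0,0]'

```text
time: 7.88
ee_pos: [517.2, -306.0, 59.4]
tool_rot: [0.999, 0.041, 0.0, 0.0]
wrist_force: [0.8, 0.4, -2.1]
gripper_width: 14.7
grip_force: 40.8
```

drive_tool --hand '[1,1,1,1]' --pt "0 0 -0.001" --pt "0 0 -0.001" --pt "0 0 0" --pt "0 0 0" --spin '[0,0,0,0]'

```text
time: 8.38
ee_pos: [517.1, -305.9, 57.2]
tool_rot: [0.999, 0.041, -0.0, -0.0]
wrist_force: [0.2, 0.4, -1.7]
gripper_width: 14.4
grip_force: 40.8
```

drive_tool --hand '[1,1,1,1]' --pt "0 0 -0.001" --pt "0 0 -0.001" --pt "0 0 0" --pt "0 0 0" --spin '[0,0,0,0]'

```text
time: 8.88
ee_pos: [517.6, -306.0, 55.9]
tool_rot: [0.999, 0.041, 0.0, 0.0]
wrist_force: [-1.5, 2.4, 5.7]
gripper_width: 14.2
grip_force: 41.7
```

Contact with the floor at +6 N. I'll ease up 0.5 mm, release and rise.

drive_tool --hand '[1,0.5,0.3,0,0]' --pt "0 0 0.0005" --pt "0 0 0" --pt "0 0 0" --pt "0 0 0" --pt "0 0 0" --spin '[0,0,0,0,0]'

```text
time: 9.5
ee_pos: [517.1, -305.9, 55.6]
tool_rot: [0.999, 0.041, -0.0, -0.0]
wrist_force: [1.5, -0.4, -0.5]
gripper_width: 42.9
grip_force: 0.0
```

drive_tool --hand '[0,0,0,0,0]' --pt "0 0 0.02" --pt "0 0 0.045" --pt "0 0 0.045" --pt "0 0 0.045" --pt "0 0 0" --spin '[0,0,0,0,0]'

```text
time: 10.12
ee_pos: [519.6, -307.4, 216.4]
tool_rot: [0.999, 0.041, 0.004, 0.003]
wrist_force: [-0.0, -0.6, -0.5]
gripper_width: 42.9
grip_force: 0.0
```

Run:
```python
from h import *
s,c=wrist();print(s["ee_pos"],s["gripper_width"],s["grip_force"],s["wrist_force"])
import pickle;pickle.dump((s,c),open("w7.pkl","wb"))
cv2.imwrite("pics/w7.png",c["color"][:,:,::-1])
h=cv2.cvtColor(c["color"],cv2.COLOR_RGB2HSV);m=cv2.inRange(h,(12,80,50),(28,255,255))
k,l,st,ce=cv2.connectedComponentsWithStats(m);print([st[i].tolist() for i in range(1,k) if st[i][4]>200])
v=(517,-306)
print([proj(c,(*v,z)).tolist() for z in(18,58,98)])
```

```text
[ 519.58385752 -307.37892335  216.43669904] 42.92039737443317 0.0 [-0.00689462 -0.56436708 -0.48196891]
[[52, 30, 87, 52, 2895], [297, 185, 43, 49, 1345], [28, 223, 70, 52, 2595], [255, 351, 19, 45, 281]]
[[318.9, 203.7], [318.7, 212.6], [318.5, 223.7]]
```

View pics/w7.png

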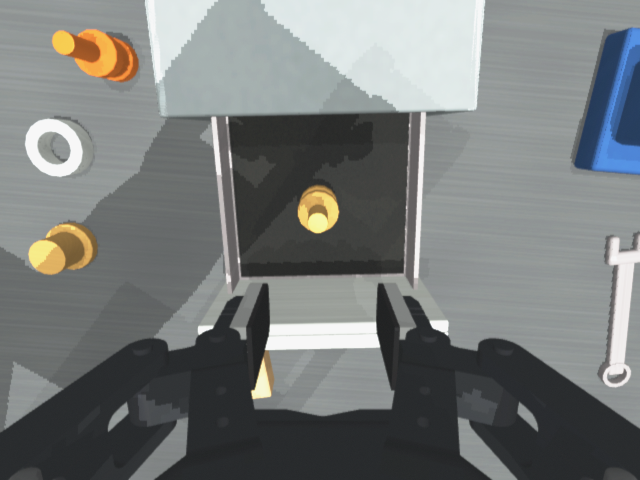

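The valve stands upright in the drawer, with the stem top at (318,223) as predicted (318.5,223.7). Next I shut the fingers and go in front of the lip, whose outer face is near x = 420.

drive_tool --hand '[1,1,1,1,1]' --pt "-0.035 -0.003 0" --pt "-0.035 -0.003 0" --pt "-0.035 -0.003 0" --pt "-0.035 -0.003 0" --pt "0 0 0" --spin '[0,0,0,0,0]'

```text
time: 10.8
ee_pos: [374.6, -317.1, 209.9]
tool_rot: [0.999, 0.04, -0.001, -0.001]
wrist_force: [0.4, 0.3, 0.9]
gripper_width: -0.1
grip_force: 0.0
```

drive_tool --hand '[1,1,1,1,1]' --pt "0 0 -0.04" --pt "0 0 -0.04" --pt "0 0 -0.04" --pt "0 0 -0.02" --pt "0 0 0" --spin '[0,0,0,0,0]'

```text
time: 11.42
ee_pos: [376.6, -316.8, 68.9]
tool_rot: [0.999, 0.041, -0.001, -0.001]
wrist_force: [0.4, -0.7, 0.3]
gripper_width: 0.0
grip_force: 0.0
```

drive_tool --hand '[1,1,1,1,1]' --pt "0.008 0 0.006" --pt "0.008 0.001 0" --pt "0.008 0 0" --pt "0.006 0.001 0" --pt "0.006 0.001 0" --spin '[0,0,0,0,0]'

```text
time: 12.05
ee_pos: [413.3, -314.9, 76.8]
tool_rot: [0.999, 0.041, -0.0, 0.0]
wrist_force: [-1.8, -2.0, 2.2]
gripper_width: 0.2
grip_force: 1.3
```

drive_tool --hand '[1,1,1,1,1]' --pt "0.006 0.001 0" --pt "0.006 0 0" --pt "0.006 0.001 0" --pt "0.006 0 0" --pt "0.006 0.001 0" --spin '[0,0,0,0,0]'

```text
time: 12.68
ee_pos: [443.4, -311.7, 76.5]
tool_rot: [0.999, 0.041, -0.0, -0.0]
wrist_force: [-2.3, -0.8, -0.3]
gripper_width: 0.2
grip_force: 1.3
```

Run:
```python
from h import *
import pickle
s,c=wrist();t=camera("top");print(s["ee_pos"],s["wrist_force"])
T0=pickle.load(open("c.pkl","rb"))["top"]
pickle.dump((c,t),open("w8.pkl","wb"))
# lip bright white column scan, top view
for im in(T0,t):
    g=im["color"].min(2).astype(int)
    out=[]
    for x in(425,440,490,500): 
        y=np.where(g[215:300,x]>200)[0]+215
        out.append((x,y.min(),y.max()) if len(y) else (x,None))
    print(out,"lip outer at z113:",[onz(im,(o[0],o[2]),113).tolist() for o in out if o[1]])
```

```text
[ 443.3585555  -311.71222463   76.54878627] [-2.27125852 -0.7925094  -0.32345357]
[(425, np.int64(278), np.int64(287)), (440, np.int64(277), np.int64(286)), (490, np.int64(273), np.int64(282)), (500, np.int64(272), np.int64(281))] lip outer at z113: [[411.8, -236.3, 113.0], [414.9, -270.3, 113.0], [426.8, -384.2, 113.0], [429.7, -407.1, 113.0]]
[(425, None), (440, None), (490, np.int64(284), np.int64(287)), (500, np.int64(269), np.int64(286))] lip outer at z113: [[415.6, -383.8, 113.0], [418.4, -406.7, 113.0]]
```

A steady 2.3 N matches the drawer's friction, so it is sliding. Continuing.

drive_tool --hand '[1,1,1,1,1]' --pt "0.008 0.001 0" --pt "0.008 0.001 0" --pt "0.008 0.001 0" --pt "0.008 0 0" --pt "0.008 0.001 0" --spin '[0,0,0,0,0]'

```text
time: 13.4
ee_pos: [483.5, -307.5, 76.6]
tool_rot: [0.999, 0.041, -0.0, -0.0]
wrist_force: [-3.1, 0.0, 0.5]
gripper_width: 0.2
grip_force: 1.4
```

drive_tool --hand '[1,1,1,1,1]' --pt "0.008 0.001 0" --pt "0.008 0.001 0" --pt "0.008 0 0" --pt "0.008 0.001 0" --pt "0.008 0.001 0" --spin '[0,0,0,0,0]'

```text
time: 14.02
ee_pos: [523.6, -303.8, 76.6]
tool_rot: [0.999, 0.041, -0.0, -0.0]
wrist_force: [-4.3, 0.1, 0.6]
gripper_width: -0.2
grip_force: 1.4
```

drive_tool --hand '[1,1,1,1,1]' --pt "0.006 0 0" --pt "0.005 0.001 0" --pt "0.004 0 0" --pt "0.004 0 0" --pt "0.004 0 0" --spin '[0,0,0,0,0]'

```text
time: 14.65
ee_pos: [546.3, -302.8, 76.7]
tool_rot: [0.999, 0.041, -0.0, -0.0]
wrist_force: [-2.9, 1.6, 0.4]
gripper_width: -0.1
grip_force: 1.2
```

drive_tool --hand '[1,1,1,1,1]' --pt "0.003 0 0" --pt "0.003 0 0" --pt "0.003 0 0" --pt "0.002 0 0" --pt "0 0 0" --spin '[0,0,0,0,0]'

```text
time: 15.28
ee_pos: [557.7, -303.1, 76.8]
tool_rot: [0.999, 0.041, 0.0, 0.0]
wrist_force: [-1.0, 0.4, 0.2]
gripper_width: -0.0
grip_force: 0.3
```

drive_tool --hand '[1,1,1,1,1]' --pt "0.002 0 0" --pt "0.001 0 0" --pt "0.001 0 0" --pt "0.001 0 0" --pt "0 0 0" --spin '[0,0,0,0,0]'

```text
time: 15.9
ee_pos: [562.3, -302.9, 76.7]
tool_rot: [0.999, 0.041, 0.0, 0.0]
wrist_force: [-1.5, 1.6, -0.1]
gripper_width: -0.4
grip_force: 0.7
```

drive_tool --hand '[1,1,1,1]' --pt "0.002 0 0" --pt "0.001 0 0" --pt "0.001 0 0" --pt "0 0 0" --spin '[0,0,0,0]'

```text
time: 16.4
ee_pos: [562.7, -302.8, 76.6]
tool_rot: [0.999, 0.041, -0.003, -0.001]
wrist_force: [-14.9, 0.1, 9.0]
gripper_width: 0.3
grip_force: 7.4
```

drive_tool --hand '[1,1,1,1]' --pt "0.002 0 0" --pt "0.001 0 0" --pt "0.001 0 0" --pt "0 0 0" --spin '[0,0,0,0]'

```text
time: 16.9
ee_pos: [562.6, -302.7, 76.6]
tool_rot: [0.999, 0.041, -0.007, -0.002]
wrist_force: [-29.4, -2.2, 20.6]
gripper_width: 0.0
grip_force: 14.9
```

Hard stop at 562.6, matching the predicted 561 and 152 mm of travel. The drawer is shut. I'll back off, rise, and measure the handle from the first images by mask.

drive_tool --hand '[1,1,1,1,1]' --pt "-0.01 0 0" --pt "-0.02 0 0" --pt "-0.03 0 0.01" --pt "-0.01 0.02 0.05" --pt "0 0.03 0.05" --spin '[0,0,0,0,0]'

```text
time: 17.52
ee_pos: [499.9, -253.1, 187.7]
tool_rot: [0.999, 0.04, 0.0, 0.0]
wrist_force: [0.8, 0.4, 0.9]
gripper_width: 0.1
grip_force: 0.0
```

Run:
```python
from h import *
import pickle
C=pickle.load(open("c.pkl","rb"));T,S=C["top"],C["side"]
def mask(c,b):
    x0,y0,x1,y1=b;m=np.zeros((480,640),np.uint8);m[y0:y1,x0:x1]=(c["color"][y0:y1,x0:x1].max(2)<50)
    k,l,s,ce=cv2.connectedComponentsWithStats(m);i=1+np.argmax(s[1:,4]);print(s[i],ce[i]);return np.argwhere(l==i)[:,::-1].astype(float)
def ends(p):
    r=cv2.minAreaRect(p.astype(np.float32));bx=cv2.boxPoints(r);d=[np.linalg.norm(bx[i]-bx[(i+1)%4]) for i in range(4)]
    i=int(np.argmin(d[:2]));return r,(bx[i]+bx[i+1])/2,(bx[(i+2)%4]+bx[(i+3)%4])/2
def tri(p,q):
    o,d=ray(T,p);u,e=ray(S,q);t=np.linalg.lstsq(np.c_[d,-e],u-o,rcond=None)[0];x,y=o+d*t[0],u+e*t[1];return ((x+y)/2).round(1),np.linalg.norm(x-y).round(1)
rt,a,b=ends(mask(T,(150,205,200,265)));rs,c,d=ends(mask(S,(195,340,260,390)))
print(rt,a,b);print(rs,c,d)
a,b=(a,b) if a[1]>b[1] else (b,a); c,d=(c,d) if c[0]>d[0] else (d,c)
print("free end",tri(a,c),"inner end",tri(b,d),"mid",tri((a+b)/2,(c+d)/2))
# cheeks tops guess (top view pixels) at z150, foot corners at 0
print("cheeks",onz(T,(187,199),150),onz(T,(207,209),150))
s,w=wrist();print(s["ee_pos"]);pickle.dump(camera("side"),open("s9.pkl","wb"))
t=camera("top");im=t["color"]
# cabinet front / lip check
g=im.min(2).astype(int)
for x in(440,460,490):
    y=np.where(g[195:300,x]>200)[0]+195;print(x,y.min() if len(y) else None,y.max() if len(y) else None, onz(t,(x,y.max()),113) if len(y) else '')
```

```text
[161 219  27  39 341] [174.79472141 240.11143695]
[203 359  48  25 236] [224.91101695 372.0720339 ]
((174.67196655273438, 238.6846923828125), (12.5299654006958, 40.622623443603516), 28.610462188720703) [184.39809 220.85349] [164.94585 256.5159 ]
((224.9752655029297, 371.1211853027344), (49.91383361816406, 10.429032325744629), 22.833654403686523) [201.97409 361.4365 ] [247.97644 380.80588]
free end (array([454.6, 318.9, 199.5]), np.float64(3.1)) inner end (array([544.4, 303.1, 146. ]), np.float64(7.5)) mid (array([497.6, 311.2, 173.3]), np.float64(1.3))
cheeks [589.1 298.  150. ] [568.  252.9 150. ]
[ 499.86984156 -253.09738027  187.73579314]
440 None None 
460 266 275 [ 440.8 -316.2  113. ]
490 195 257 [ 483.7 -386.1  113. ]
```

Run:
```python
from h import *
import pickle
C=pickle.load(open("c.pkl","rb"));T,S=C["top"],C["side"]
f=onz(T,(165,256.5),210);i=onz(T,(184.4,220.9),165);m=onz(T,(174.7,238.7),187.5);print("top",f,m,i,np.linalg.norm(f-i),np.degrees(np.arctan2(*(f-i)[1::-1])))
f2=onz(S,(248,378),210);i2=onz(S,(202,358),165);m2=onz(S,(225,368),187.5);print("side",f2,m2,i2,np.degrees(np.arctan2(*(f2-i2)[1::-1])))
```

```text
top [455.  315.9 210. ] [495.  306.4 187.5] [537.3 295.7 165. ] 95.94962219831818 166.20973003316402
side [451.5 319.1 210. ] [495.1 312.8 187.5] [542.5 306.6 165. ] 172.17864789562506
```

The grip's middle at rest is at about (495,309,187), and both views agree within a few mm. I'm crossing over at height.

drive_tool --hand '[1,1,1,1,1]' --pt "0 0.05 0.03" --pt "0 0.05 0.03" --pt "0 0.055 0.01" --pt "-0.002 0.06 0" --pt "-0.002 0.06 0" --spin '[0,0,0,0,0]'

```text
time: 18.3
ee_pos: [496.4, 23.5, 255.9]
tool_rot: [0.999, 0.041, 0.0, 0.0]
wrist_force: [1.0, -0.1, -0.1]
gripper_width: -0.0
grip_force: 0.0
```

drive_tool --hand '[1,1,1,1,1]' --pt "-0.002 0.06 0" --pt "-0.002 0.06 0" --pt "-0.002 0.06 0" --pt "0 0.06 0" --pt "0 0.04 0" --spin '[0,0,0,0,0]'

```text
time: 18.92
ee_pos: [490.2, 304.6, 255.3]
tool_rot: [0.999, 0.042, -0.0, 0.0]
wrist_force: [0.4, -0.1, 0.6]
gripper_width: -0.1
grip_force: 0.0
```

Run:
```python
from h import *
import pickle
s,w=wrist();t=camera("top");print(s["ee_pos"],s["wrist_force"]);pickle.dump((w,t),open("h1.pkl","wb"))
g=t["color"].astype(int)
for x in(430,450,470):
    col=g[195:300,x];print(x,[(195+i,col[i].tolist()) for i in range(0,30,3)])
for nm,p in(("lip closed",(572,-300,113)),("lip open",(422,-315,113))): print(nm,proj(t,p))
# grip in wrist: dark mask components
m=(w["color"].max(2)<50).astype(np.uint8);k,l,st,ce=cv2.connectedComponentsWithStats(m)
print([(st[i].tolist(),ce[i].round().tolist()) for i in range(1,k) if st[i][4]>300])
for nm,p in(("mid",(495,309,187.5)),("free",(455,316,210)),("inner",(537,298,165)),("tip+24",s["ee_pos"]+[0,0,24])): print(nm,proj(w,p))
```

```text
[490.20731707 304.59069443 255.30649622] [ 0.3771623  -0.08306385  0.61967626]
430 [(195, [184, 191, 193]), (198, [184, 189, 191]), (201, [186, 193, 194]), (204, [184, 189, 191]), (207, [185, 193, 194]), (210, [158, 159, 158]), (213, [232, 233, 237]), (216, [233, 234, 239]), (219, [208, 209, 210]), (222, [107, 108, 111])]
450 [(195, [181, 187, 189]), (198, [181, 186, 189]), (201, [180, 185, 187]), (204, [182, 188, 189]), (207, [78, 81, 83]), (210, [233, 234, 239]), (213, [234, 235, 240]), (216, [234, 235, 240]), (219, [135, 136, 134]), (222, [113, 113, 116])]
470 [(195, [180, 186, 188]), (198, [182, 188, 190]), (201, [180, 185, 188]), (204, [181, 187, 189]), (207, [143, 143, 143]), (210, [232, 233, 238]), (213, [234, 235, 240]), (216, [211, 211, 212]), (219, [108, 109, 112]), (222, [108, 110, 112])]
lip closed [451.7 217.9]
lip open [459.7 283.4]
[([319, 251, 16, 73, 499], [324.0, 290.0]), ([155, 339, 336, 141, 5275], [321.0, 435.0])]
mid [314.8 230.4]
free [297.1 303.9]
inner [337.3 160.6]
tip+24 [320.4 303.2]
```

The top view shows the lip right at the cabinet front, rows 210–218, where the closed position predicts 218. Next I check the bar's lateral place in the wrist image by mask.

Run:
```python
from h import *
import pickle
w,t=pickle.load(open("h1.pkl","rb"))
g=cv2.GaussianBlur(w["color"],(3,3),0).max(2)
for r in range(140,300,15):
    x=np.where(g[r,200:440]<70)[0]+200
    print(r,len(x),(x.min(),x.max(),int(np.median(x))) if len(x) else '', onz(w,(np.median(x),r),187.5) if len(x) else '')
```

```text
140 0  
155 0  
170 41 (np.int64(314), np.int64(354), 334) [533.2 300.5 187.5]
185 44 (np.int64(309), np.int64(352), 330) [524.1 301.8 187.5]
200 44 (np.int64(305), np.int64(348), 326) [514.8 303.4 187.5]
215 45 (np.int64(300), np.int64(344), 322) [505.2 305.3 187.5]
230 44 (np.int64(297), np.int64(340), 318) [495.4 306.7 187.5]
245 36 (np.int64(292), np.int64(336), 309) [485.2 311.6 187.5]
260 46 (np.int64(288), np.int64(333), 310) [475.3 310.2 187.5]
275 46 (np.int64(283), np.int64(329), 306) [464.8 312.  187.5]
290 31 (np.int64(281), np.int64(326), 296) [453.8 318.  187.5]
```

The bar lies where predicted, with its centre at (490,307.5). Going down onto it, watching the force.

drive_tool --hand '[1,1,1,1]' --pt "0 0.003 -0.015" --pt "0 0 -0.015" --pt "0 0 -0.01" --pt "0 0 0" --spin '[0,0,0,0]'

```text
time: 19.52
ee_pos: [489.7, 304.0, 215.4]
tool_rot: [0.999, 0.041, -0.001, 0.001]
wrist_force: [0.4, -1.0, -0.7]
gripper_width: -0.2
grip_force: 0.0
```

drive_tool --hand '[1,1,1,1]' --pt "0 0 -0.01" --pt "0 0 -0.01" --pt "0 0 -0.005" --pt "0 0 0" --spin '[0,0,0,0]'

```text
time: 20.02
ee_pos: [489.9, 305.0, 191.2]
tool_rot: [0.999, 0.041, -0.0, 0.0]
wrist_force: [0.8, -1.2, 1.2]
gripper_width: 0.1
grip_force: 0.0
```

drive_tool --hand '[1,1,1]' --pt "0 0 -0.005" --pt "0 0 -0.005" --pt "0 0 0" --spin '[0,0,0]'

```text
time: 20.4
ee_pos: [490.5, 305.4, 181.8]
tool_rot: [0.999, 0.041, 0.0, -0.0]
wrist_force: [1.0, 0.4, 3.2]
gripper_width: -0.3
grip_force: 1.6
```

Contact at TCP z of about 183, so the tip is about 23 mm above the TCP, which fits the earlier finding. Level is about 62 mm lower, z of about 121.

drive_tool --hand '[1,1,1,1,1]' --pt "0 0 -0.008" --pt "0 0 -0.008" --pt "0 0 -0.008" --pt "0 0 -0.008" --pt "0 0 0" --spin '[0,0,0,0,0]'

```text
time: 21.02
ee_pos: [490.1, 305.3, 149.5]
tool_rot: [0.999, 0.041, -0.0, -0.0]
wrist_force: [-0.9, -0.1, 5.7]
gripper_width: -0.1
grip_force: 3.0
```

drive_tool --hand '[1,1,1,1,1]' --pt "0 0 -0.008" --pt "0 0 -0.008" --pt "0 0 -0.007" --pt "0 0 -0.005" --pt "0 0 0" --spin '[0,0,0,0,0]'

```text
time: 21.65
ee_pos: [488.8, 305.5, 121.7]
tool_rot: [0.999, 0.041, -0.001, -0.0]
wrist_force: [-6.0, 2.0, 8.3]
gripper_width: -0.0
grip_force: 4.8
```

Run:
```python
from h import *
import pickle
s,w=wrist();c=camera("side");print(s["ee_pos"],s["wrist_force"]);pickle.dump((w,c),open("h2.pkl","wb"))
p0=np.array([593,290.]);d=np.array([-.985,.17])
for a in (0.4,0.52,0.64):
    th=0.52-a
    print(a,[proj(c,(*(p0+d*L*np.cos(th)),130+L*np.sin(th))).tolist() for L in(70,160)],"wrist",[proj(w,(*(p0+d*L*np.cos(th)),130+L*np.sin(th))).tolist() for L in(70,90)])
m=np.zeros((480,640),np.uint8);m[340:440,180:290]=c["color"][340:440,180:290].max(2)<60
k,l,st,ce=cv2.connectedComponentsWithStats(m);print([st[i].tolist() for i in range(1,k) if st[i][4]>40])
for r in range(380,430,5):
    x=np.where(m[r])[0];print(r,(x.min(),x.max(),len(x)) if len(x) else '')
g=w["color"].max(2)
for r in range(120,260,12):
    x=np.where(g[r,220:420]<70)[0]+220;print(r,(x.min(),x.max(),len(x)) if len(x) else '')
```

```text
[488.84766468 305.50059398 121.66274683] [-6.04280053  2.00637313  8.32555059]
0.4 [[216.9, 369.4], [262.2, 401.8]] wrist [[337.1, 213.0], [324.4, 261.2]]
0.52 [[218.0, 372.3], [263.8, 408.1]] wrist [[336.1, 209.6], [323.9, 254.0]]
0.64 [[218.5, 374.8], [264.1, 413.2]] wrist [[335.7, 204.4], [324.2, 245.0]]
[[193, 340, 75, 96, 3361], [194, 378, 8, 11, 54], [271, 399, 15, 12, 63]]
380 (np.int64(196), np.int64(246), 32)
385 (np.int64(194), np.int64(248), 42)
390 (np.int64(206), np.int64(254), 46)
395 (np.int64(215), np.int64(260), 41)
400 (np.int64(212), np.int64(282), 51)
405 (np.int64(205), np.int64(283), 56)
410 (np.int64(203), np.int64(273), 39)
415 (np.int64(211), np.int64(257), 23)
420 (np.int64(206), np.int64(274), 22)
425 (np.int64(200), np.int64(268), 23)
120 
132 
144 
156 
168 
180 
192 
204 (np.int64(307), np.int64(324), 18)
216 (np.int64(303), np.int64(367), 65)
228 (np.int64(300), np.int64(368), 69)
240 (np.int64(296), np.int64(364), 69)
252 (np.int64(292), np.int64(359), 68)
```

Force has grown 3.2, 5.7, 8.3 N, in the spring's ratio for 0, 0.26, 0.52 rad. The grip's width in the wrist image puts its axis at about 131 mm there, so the bar is about level. I'll hold and check once more.

drive_tool --hand '[1,1,1,1,1]' --pt "0 0 0" --pt "0 0 0" --pt "0 0 0" --pt "0 0 0" --pt "0 0 0" --spin '[0,0,0,0,0]'

```text
time: 22.38
ee_pos: [488.9, 305.5, 122.0]
tool_rot: [0.999, 0.041, -0.001, -0.0]
wrist_force: [-5.6, 2.6, 10.0]
gripper_width: -0.1
grip_force: 4.8
```

Run:
```python
from h import *
import pickle
h1,_=pickle.load(open("h1.pkl","rb"));s,w=wrist();print(s["ee_pos"],s["wrist_force"],s["grip_force"])
p0=np.array([593,290.]);d=np.array([-.985,.17]);n=np.array([.17,.985])
def width(c,a,L):
    th=0.52-a;P=np.array([*(p0+d*L*np.cos(th)),130+L*np.sin(th)])
    A=proj(c,P+[*(14*n),0]);B=proj(c,P-[*(14*n),0]);return proj(c,P)[1],np.linalg.norm(A-B)
for c,rows,aa in((h1,(185,200,215,230),(0,)),(w,(220,230,240,250),(.4,.52,.64))):
    g=c["color"].max(2).astype(int)
    for r in rows: x=np.where(g[r,220:420]<80)[0]+220;print("obs",r,x.min(),x.max(),(x.max()-x.min()+1)*.97)
    for a in aa: print("pred",a,[tuple(np.round(width(c,a,L),1)) for L in(75,85,95,105)])
```

```text
[488.90407101 305.50212285 122.04691162] [-5.6420121   2.64106034 10.00033692] 4.782467186450958
obs 185 309 352 42.68
obs 200 304 348 43.65
obs 215 300 344 43.65
obs 230 296 341 44.62
pred 0 [(np.float64(173.1), np.float64(42.9)), (np.float64(187.2), np.float64(43.4)), (np.float64(201.5), np.float64(43.9)), (np.float64(216.1), np.float64(44.3))]
obs 220 302 369 65.96
obs 230 299 367 66.92999999999999
obs 240 296 364 66.92999999999999
obs 250 293 360 65.96
pred 0.4 [(np.float64(225.1), np.float64(70.6)), (np.float64(249.1), np.float64(69.9)), (np.float64(272.8), np.float64(69.2)), (np.float64(295.9), np.float64(68.6))]
pred 0.52 [(np.float64(220.9), np.float64(66.7)), (np.float64(243.0), np.float64(65.7)), (np.float64(264.5), np.float64(64.6)), (np.float64(285.2), np.float64(63.6))]
pred 0.64 [(np.float64(214.8), np.float64(63.4)), (np.float64(235.1), np.float64(62.1)), (np.float64(254.5), np.float64(60.8)), (np.float64(273.0), np.float64(59.5))]
```

Observed widths of 66–67 px match the level prediction (66), with 70 px predicted at 0.40 rad and 63 at 0.64. The at-rest check matches too. Handing in.

```bash
python3 -c "
from rig import *
print(close_job())"
```

```text
the job is handed in; nothing more can be done
None
```

The job is handed in, though the judge gave no verdict: the valve stood upright in the drawer at my last look before shutting it, the drawer is shut, and the gripper is holding the handle level at about 0.51 rad with about 10 N, at 22.4 s.

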